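# Find the socket that fits the clamp nut and nip the nut up

## Robot

A 6-joint arm with a two-finger parallel gripper is mounted at the origin on the work surface. World frame = base frame: x ahead of the robot, y to its left, z up, the work surface at z = 0. Lengths are in m, angles in rad, forces in N, time in s.
With the tool pointing down it reaches from about 0.275 to 0.85 m from the base axis. Payload 5.2 kg.
Tool frame: the origin (TCP) lies at the very end of the fingers, on their centre line; the grasp point (between the pads) lies 19 mm behind it (robot.grip_point_offset is the x of the grasp point in the tool frame, in m); x points along the fingers, y is the direction in which the jaws open and shut, and the axes are right-handed (so a half turn about x gives the same grasp; the last joint's range is limited). The gripper opens to 85 mm and grips with 20 to 120 N. Pads are 22 mm wide; open, the fingers measure 114 mm over their backs; the gripper's body (76 mm by 85 mm) begins 54 mm behind the grasp point. The pads swing forward as they close: fully open they stand 13 mm farther back than shut.
Start: joints at [1.094, 0.259, 1.535, -0, 1.348, -0.203], TCP at [0.149, 0.53, 0.231] pointing down, gripper open.
Joint ranges: [-3.14, 3.14], [-0.91, 2.08], [0.19, 2.58], [-1.22, 4.36], [0.22, 2.71], [-3.12, 3.12]. Speed limits (rad/s): [2.57, 2.57, 3.14, 3.14, 3.14, 3.14].

## Interface

Orientations are given as a unit quaternion [w, x, y, z].
In Python, from bench import robot, solver, imaging gives the robot as it stands. The module is installed in compiled form; this text tells all that it offers. Calls block until the motion is done:
- robot.move_pose(position, orientation): joint-space move of the TCP to a pose.
- robot.line_to(position, attitude=None, v=0.15, guard=None): straight line of the TCP; attitude=None keeps the orientation; v is the mean speed in m/s. With guard (N) it stops when the force on the tool has changed by that much, and returns True; else False.
- robot.movej(angles): joint-space move.
- robot.open_gripper() and robot.grasp(strength=None): open the fingers fully, or close them until they stop; strength is the grip in N (None keeps the last).
- robot.wait(seconds).
- solver.inverse_kinematics(position, orientation): joint angles nearest the present ones, or None.
- imaging.get_image(name): name is "scene" or "top" or "wrist"; returns a dict with "image" (420x560x3 uint8, red, green, blue), "depth" (420x560 float32, m along the optical axis (not along the pixel's ray), 0 where there is no reading), "mtx" (3x3 intrinsics, pixels), "R" (3x3) and "t" (3): a world point X has camera coordinates R X + t; the wrist camera has in their place "mount" (4x4, takes a point from camera to tool coordinates, whose origin is the TCP and whose axes are the tool frame's). Camera axes: x right, y down, z forward; pixel columns grow to the right and rows downward; lengths in m; the calibration is good to about 2 mm. The wrist camera is an equidistant fisheye: a pixel r from the principal point sees the ray r / f radians off the axis. A picture is of the moment at which its call begins: read the wrist's pose just before it.
A pose or a line that the arm cannot do raises robot.PlanningError and nothing moves.
- robot.job_done(): hands the job in, once; it reports no verdict.
Readings, each from a call of its own:
- robot.get_t(): time.
- robot.get_joint_positions(): joint angles.
- robot.get_joint_velocities(): joint speeds.
- robot.get_joint_efforts(): joint torques, N m.
- robot.get_position(): TCP position.
- robot.get_orientation(): TCP orientation.
- robot.get_force(): force on the tool from outside, world axes, zero at the start.
- robot.get_torque(): the same for the moment, N m.
- robot.get_gripper_width(): finger opening in m.
Only numpy, scipy, OpenCV 4.12 (cv2) and the standard library are available. Lean on these libraries where they do the work, as an engineer would, in place of code of your own. Each camera call takes 0.05 s, during which the arm holds its last target.

## Task

The nut on the strap clamp that holds the finned laser housing has worked loose, and the size marks on the three red-sleeved sockets are gone: try the sockets on the nut until you have the one that fits, and stand any that is too small or too big back upright in one of the rack's three large holes. With the fitting socket fully home on the nut, turn the nut clockwise until it comes up tight, and finish there, still gripping the socket upright and fully home on the tight nut. Leave everything else on the bench where it is.

Things in the scene. Friction and masses are not known exactly. Their poses are not given: they have to be found in the camera images.
- socket_a: one of three look-alike deep sockets (which one fits is not known), 80 mm tall, 42 mm diameter, red sleeve, steel ends, about 0.42 kg; stands hex opening down in a large rack bore. Origin: centre of its mouth (lower end), z up to the drive end, x through the middle of a flat of the hex opening (flats every 60 degrees). Opening 45 mm deep, 1.5 mm lead-in chamfer; solid above it
- socket_b: one of three look-alike deep sockets (which one fits is not known), 80 mm tall, 42 mm diameter, red sleeve, steel ends, about 0.42 kg; stands hex opening down in a large rack bore. Origin: centre of its mouth (lower end), z up to the drive end, x through the middle of a flat of the hex opening (flats every 60 degrees). Opening 45 mm deep, 1.5 mm lead-in chamfer; solid above it
- socket_c: one of three look-alike deep sockets (which one fits is not known), 80 mm tall, 42 mm diameter, red sleeve, steel ends, about 0.42 kg; stands hex opening down in a large rack bore. Origin: centre of its mouth (lower end), z up to the drive end, x through the middle of a flat of the hex opening (flats every 60 degrees). Opening 45 mm deep, 1.5 mm lead-in chamfer; solid above it
- nut_seat (a point): centre of the nut's flat collar (35 mm across, 79 mm above the bench) where a fully home socket's mouth rests; on the nut's axis, turns with it; z up, x through the middle of a flat (every 60 degrees). Brass-coloured hex above it: 24 mm across flats, 20 mm tall, top edge chamfered over 2.5 mm; a 16 mm stud stands 32 mm above this point, the highest thing on the fixture
- clamp_nut (a joint): turn of the nut in rad, growing clockwise seen from above: starts loose at 0 to 0.3, tight against its stop at 0.85; 0.35 N m turns it. One socket is too small and stops on the top of the hex, 17 to 20 mm short of home; one is too big: it goes home but turns freely round the nut; the fitting one has 0.6 mm play to each flat (about 0.1 rad of lost turn)
- fixture: slotted cast-iron clamping plate, 300 x 200 x 36 mm, fixed to the bench; origin under its centre, straight below the nut's axis; long side along x. A steel strap clamp (38 mm wide, along y, top at 74 mm) bears on the flange of a finned black and aluminium housing on its +y side (top at 98 mm)
- rack: wooden socket block, 85 x 290 x 32 mm (x, y, z), fixed; origin under its centre. Three 47 mm bores for sockets at x = 0, y = -100, -20 and +60 mm, and one 30 mm bore for the adapter at y = +115 mm; all 18 mm deep: their floors are 14 mm above the bench
- adapter: bystander: steel drive adapter, 25 mm diameter, 52 mm tall, in the rack's small bore; origin at its foot
- spare_strap: bystander: spare slotted clamp bar, 118 x 38 x 14 mm, on the fixture plate; origin under its centre
- stair_block: bystander: black stepped clamp block, 32 x 30 x 30 mm, on the fixture plate; origin under its centre
- wrench: bystander: combination wrench, about 215 mm long, on the bench; origin under its middle
- screwdriver: bystander: yellow-handled screwdriver, 200 mm, on the bench
- multimeter: bystander: yellow multimeter, 165 x 80 x 36 mm, on the bench; origin under its centre
- nut_bin: bystander: open blue bin of nuts, 110 x 85 x 45 mm, on the bench; origin under its centre
Things that resemble listed ones, but are neither listed nor needed, are in the scene too. Leave any blue or green look-alike of the socket_b alone.

How it is judged:
On the way:
1. a gripped socket is fully home on the nut while the nut is still loose (value of joint clamp_nut below 0.6 rad and ((horizontal distance between socket_a and nut_seat below 0.005 m and z of socket_a in the frame of nut_seat below 0.004 m and angle between socket_a's own z axis and vertical below 0.08 rad and contact force between the fingers and socket_a above 3 N) or (horizontal distance between socket_b and nut_seat below 0.005 m and z of socket_b in the frame of nut_seat below 0.004 m and angle between socket_b's own z axis and vertical below 0.08 rad and contact force between the fingers and socket_b above 3 N) or (horizontal distance between socket_c and nut_seat below 0.005 m and z of socket_c in the frame of nut_seat below 0.004 m and angle between socket_c's own z axis and vertical below 0.08 rad and contact force between the fingers and socket_c above 3 N))), for 0.2 s.
At the end, for the whole second after the job is handed in: The nut is tight (joint above 0.78 of 0.85 rad); one socket is still gripped by the fingers (over 3 N), upright within 0.08 rad, within 2.5 mm of the nut's axis and its mouth within 4 mm of the collar; the other two stand upright, untouched, on the floor of the rack's large bores (any of the three) (value of joint clamp_nut above 0.78 rad and ((horizontal distance between socket_a and nut_seat below 0.0025 m and z of socket_a in the frame of nut_seat below 0.004 m and angle between socket_a's own z axis and vertical below 0.08 rad and contact force between the fingers and socket_a above 3 N and x of socket_b in the frame of rack between -0.008 and 0.008 m and y of socket_b in the frame of rack between -0.11 and 0.07 m and z of socket_b in the frame of rack between 0.01 and 0.018 m and angle between each of socket_b, socket_c's own z axis and vertical below 0.1 rad and contact force between the fingers and socket_b below 0.2 N and x of socket_c in the frame of rack between -0.008 and 0.008 m and y of socket_c in the frame of rack between -0.11 and 0.07 m and z of socket_c in the frame of rack between 0.01 and 0.018 m and contact force between the fingers and socket_c below 0.2 N) or (horizontal distance between socket_b and nut_seat below 0.0025 m and z of socket_b in the frame of nut_seat below 0.004 m and angle between socket_b's own z axis and vertical below 0.08 rad and contact force between the fingers and socket_b above 3 N and x of socket_a in the frame of rack between -0.008 and 0.008 m and y of socket_a in the frame of rack between -0.11 and 0.07 m and z of socket_a in the frame of rack between 0.01 and 0.018 m and angle between each of socket_a, socket_c's own z axis and vertical below 0.1 rad and contact force between the fingers and socket_a below 0.2 N and x of socket_c in the frame of rack between -0.008 and 0.008 m and y of socket_c in the frame of rack between -0.11 and 0.07 m and z of socket_c in the frame of rack between 0.01 and 0.018 m and contact force between the fingers and socket_c below 0.2 N) or (horizontal distance between socket_c and nut_seat below 0.0025 m and z of socket_c in the frame of nut_seat below 0.004 m and angle between socket_c's own z axis and vertical below 0.08 rad and contact force between the fingers and socket_c above 3 N and x of socket_a in the frame of rack between -0.008 and 0.008 m and y of socket_a in the frame of rack between -0.11 and 0.07 m and z of socket_a in the frame of rack between 0.01 and 0.018 m and angle between each of socket_a, socket_b's own z axis and vertical below 0.1 rad and contact force between the fingers and socket_a below 0.2 N and x of socket_b in the frame of rack between -0.008 and 0.008 m and y of socket_b in the frame of rack between -0.11 and 0.07 m and z of socket_b in the frame of rack between 0.01 and 0.018 m and contact force between the fingers and socket_b below 0.2 N))); the arm keeps its last pose, push and grip.
It fails at once if something else on the bench, the fixture or the rack (adapter, spare clamp bar, stepped block, wrench, screwdriver, multimeter, nut bin) is shifted more than 25 mm (distance of any of adapter, spare_strap, stair_block, wrench, screwdriver, multimeter, nut_bin from where it was at the start of the episode above 0.025 m).
It also fails if it takes over 72 s, if anything falls off the work surface, if the arm or the gripper's body presses on something with over 40 N, if the wrist force passes 120 N, or if a joint passes its speed limit or range.

## Working session

There is one attempt and no reset: what is moved stays moved. The work goes in short steps, each a Python script; the robot and the scene stay as the last script left them, time stands still between calls to the robot, and variables do not carry over. Pictures are saved under pics/ and viewed, and the job is handed in when it is done.

```bash
mkdir -p pics; ls; python3 - <<'E'
from bench import robot, solver, imaging
import cv2, numpy as np
for n in ["scene","top","wrist"]:
    d=imaging.get_image(n); cv2.imwrite(f"pics/{n}0.png",d["image"][:,:,::-1])
    np.savez(f"{n}0.npz",**d)
    print(n,d["mtx"].tolist(),[ (k,np.round(d[k],4).tolist()) for k in d if k in("R","t","mount")])
print(robot.get_t(),robot.get_orientation(),robot.get_gripper_width(),robot.grip_point_offset,robot.get_force())
E
```

```text
pics
scene [[384.2742954631608, 0.0, 278.44692896291593], [0.0, 384.2742954631608, 214.05187606569064], [0.0, 0.0, 1.0]] [('R', [[-0.2566, 0.9664, -0.0164], [0.5931, 0.1441, -0.7921], [-0.7631, -0.213, -0.6102]]), ('t', [0.123, -0.2517, 1.4713])]
top [[518.599794273685, 0.0, 270.4236357832242], [0.0, 518.599794273685, 215.69507293306842], [0.0, 0.0, 1.0]] [('R', [[-0.0013, -1.0, 0.0032], [-0.9954, 0.001, -0.0962], [0.0962, -0.0033, -0.9954]]), ('t', [0.026, 0.5358, 1.5419])]
wrist [[325.19226210127806, 0.0, 281.21571364228805], [0.0, 325.19226210127806, 206.4098169266669], [0.0, 0.0, 1.0]] [('mount', [[0.0, -0.3004, 0.9538, -0.143], [1.0, 0.0004, 0.0001, -0.0001], [-0.0004, 0.9538, 0.3004, -0.0774], [0.0, 0.0, 0.0, 1.0]])]
0.15 [ 0.7003238   0.09600989  0.70065896 -0.09698302] 0.08507609491738943 -0.0187 [0.21737485 0.05885436 0.24063516]
```

View pics/scene0.png

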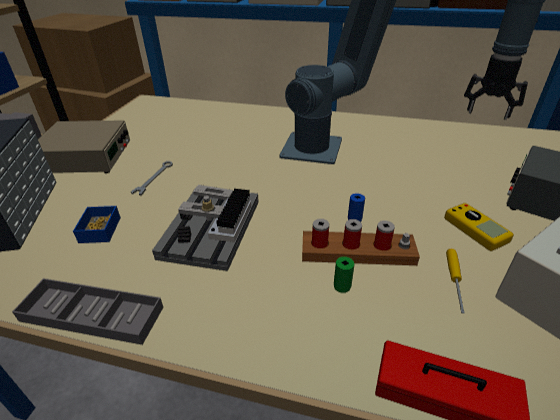

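View pics/top0.png

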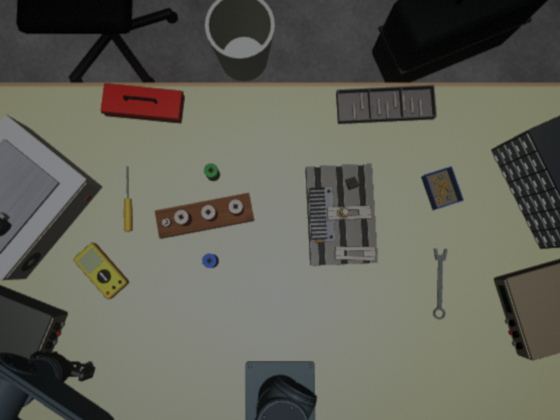

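View pics/wrist0.png

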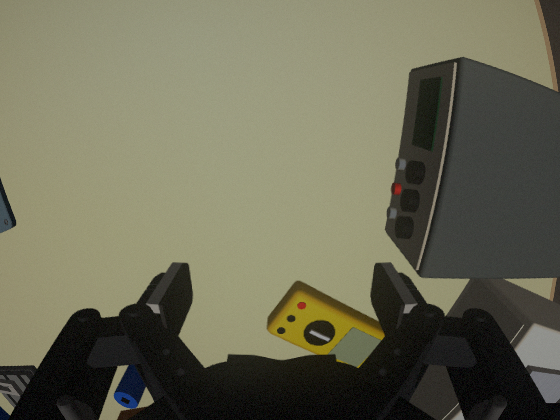

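The scene shows the rack with three red sockets at (320,234), (352,234), (385,235) and the nut at about (208,203). In the top view the sockets are at (182,217), (208,212) and (236,207), and the nut is at about (345,212). Next I'll zoom in and get rough positions.

```bash
cat > h.py <<'E'
from bench import robot, solver, imaging
import numpy as np, cv2
from scipy.spatial.transform import Rotation as Ro
def top_ray(d,u,v,z):
    K=d["mtx"];R=d["R"];t=d["t"]
    r=R.T@np.linalg.solve(K,np.array([u,v,1.])); c=-R.T@t
    return c+r*(z-c[2])/r[2]
def Rt():
    w,x,y,z=robot.get_orientation(); return Ro.from_quat([x,y,z,w]).as_matrix()
def down(yaw):
    # tool x down; tool y at angle yaw in the horizontal plane
    X=np.array([0,0,-1.]);Y=np.array([np.cos(yaw),np.sin(yaw),0]);Z=np.cross(X,Y)
    q=Ro.from_matrix(np.column_stack([X,Y,Z])).as_quat()
    return np.array([q[3],q[0],q[1],q[2]])
def wsnap(name):
    p=np.array(robot.get_position());R=Rt();d=imaging.get_image("wrist")
    d["p"]=p;d["Rw"]=R
    np.savez(name+".npz",**d); cv2.imwrite(f"pics/{name}.png",d["image"][:,:,::-1]); return d
def w_ray(d,u,v,z):
    K=d["mtx"];a=np.array([(u-K[0,2])/K[0,0],(v-K[1,2])/K[1,1]]);th=np.hypot(*a)
    r=np.array([*(np.sin(th)*a/max(th,1e-9)),np.cos(th)])
    M=d["mount"];c=d["p"]+d["Rw"]@M[:3,3]; r=d["Rw"]@M[:3,:3]@r
    return c+r*(z-c[2])/r[2]
def w_proj(d,X):
    M=d["mount"];c=d["p"]+d["Rw"]@M[:3,3];x=(d["Rw"]@M[:3,:3]).T@(np.asarray(X)-c)
    th=np.arctan2(np.hypot(x[0],x[1]),x[2]);a=x[:2]/np.hypot(x[0],x[1])*th
    return d["mtx"][0,0]*a+d["mtx"][:2,2]
E
python3 - <<'E'
from h import *
d=dict(np.load("top0.npz"))
im=d["image"][:,:,::-1]
cv2.imwrite("pics/topz.png",cv2.resize(im[150:280,140:390],None,fx=3.2,fy=3.2,interpolation=cv2.INTER_CUBIC))
for u,v in [(182,217),(208,212),(236,207)]: print(top_ray(d,u,v,.094))
print(top_ray(d,345,212,.105))
print([round(x,3) for x in robot.get_joint_positions()],Rt().round(3).tolist())
E
```

```text
[0.52570971 0.28105533 0.094     ]
[0.54015527 0.20612893 0.094     ]
[0.55462681 0.12525017 0.094     ]
[ 0.53861872 -0.18859665  0.105     ]
[np.float64(1.094), np.float64(0.259), np.float64(1.536), np.float64(-0.0), np.float64(1.348), np.float64(-0.203)] [[-0.001, 0.27, 0.963], [-0.001, 0.963, -0.27], [-1.0, -0.001, -0.0]]
```

View pics/topz.png

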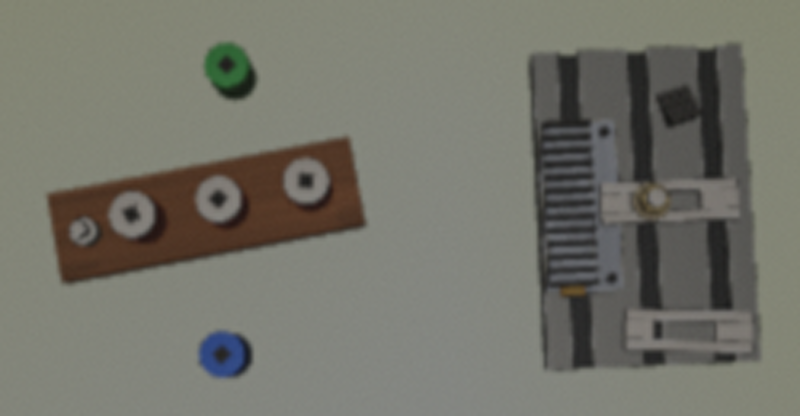

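The zoom shows a socket row with rack yaw of about +0.18 rad, the brass nut at zoom (652,198), and square drive holes visible in the socket tops. I'll take closer looks with the wrist camera.

```bash
python3 - <<'E'
from h import *
robot.move_pose([0.528,0.27,0.2],down(0.183)); print(robot.get_t(),np.round(robot.get_joint_positions(),3))
d=wsnap("w1")
z=cv2.resize(d["image"][:,:,::-1],(800,600),interpolation=cv2.INTER_CUBIC);cv2.imwrite("pics/w1z.png",z)
E
```

```text
1.8333 [0.286 0.357 1.476 0.    1.31  0.102]
```

View pics/w1z.png

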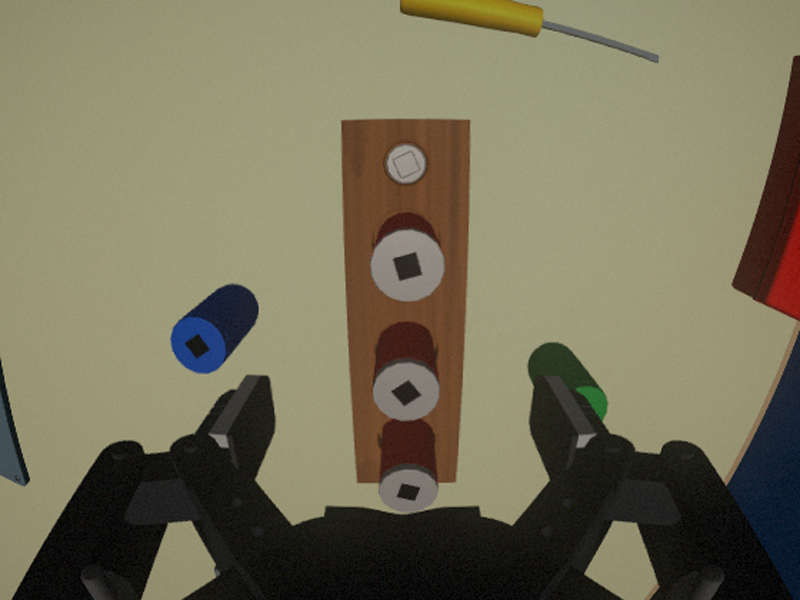

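The wrist view shows the adapter at (406,163) and the three sockets at (407,265), (406,390) and (408,490) in 800x600 pixels. Next I'll measure the top centres and the angles of the square holes.

```bash
cat > meas.py <<'E'
from h import *
def sockets(d,exp,z=0.094):
    """refine: rectify the plane z into a metric patch around exp and fit"""
    out=[]
    S=4000.; n=121*2
    for e in exp:
        g=(np.arange(n)-n/2)/S
        mx=np.zeros((n,n),np.float32);my=mx.copy()
        for i in range(n):
            for j in range(n):
                u,v=w_proj(d,[e[0]+g[j],e[1]+g[i],z]); mx[i,j]=u;my[i,j]=v
        out.append(cv2.remap(d["image"],mx,my,cv2.INTER_CUBIC))
    return out,S
E
python3 - <<'E'
from meas import *
d=dict(np.load("w1.npz"))
P=[w_ray(d,u*.7,v*.7,.094)[:2] for u,v in [(407,265),(406,390),(408,490)]]
pats,S=sockets(d,P)
cv2.imwrite("pics/pat1.png",np.hstack(pats)[:,:,::-1])
for p,im in zip(P,pats):
    n=im.shape[0]
    hsv=cv2.cvtColor(im,cv2.COLOR_RGB2HSV); m=((hsv[...,1]<60)&(hsv[...,2]>85)).astype(np.uint8)
    cs,_=cv2.findContours(m,cv2.RETR_EXTERNAL,cv2.CHAIN_APPROX_NONE); c=max(cs,key=cv2.contourArea)
    (cx,cy),r=cv2.minEnclosingCircle(cv2.convexHull(c)); el=cv2.fitEllipse(cv2.convexHull(c))
    fm=np.zeros_like(m); cv2.drawContours(fm,[c],-1,1,-1)
    dk=((im.max(2)<75)&(cv2.erode(fm,np.ones((15,15)))>0)).astype(np.uint8)
    cs,_=cv2.findContours(dk,cv2.RETR_EXTERNAL,cv2.CHAIN_APPROX_NONE); q=max(cs,key=cv2.contourArea)
    rr=cv2.minAreaRect(q)
    print("rough",p.round(4),"ell",[(p+(np.array(el[0])-n/2)/S).round(4),np.round(np.array(el[1])/S,4)],"circ",(p+(np.array([cx,cy])-n/2)/S).round(4),r/S,"sq",(p+(np.array(rr[0])-n/2)/S).round(4),np.array(rr[1])/S,rr[2])
E
```

```text
rough [0.5267 0.2869] ell [array([0.5267, 0.2867]), array([0.0411, 0.0412])] circ [0.5267 0.2867] 0.020743999481201172 sq [0.5268 0.2864] [0.01274559 0.013081  ] 26.56505012512207
rough [0.5408 0.2101] ell [array([0.5408, 0.2088]), array([0.0408, 0.0415])] circ [0.5408 0.2087] 0.020857444763183595 sq [0.5409 0.2083] [0.0131424 0.0131424] 47.91083908081055
rough [0.5575 0.1304] ell [array([0.5611, 0.1293]), array([0.0438, 0.0539])] circ [0.5636 0.1283] 0.027567361831665037 sq [0.5576 0.1289] [0.01366893 0.01359251] 83.41805267333984
```

View pics/pat1.png

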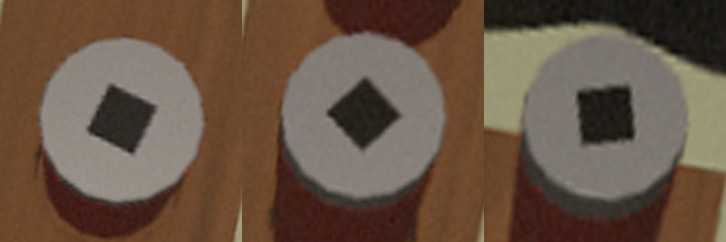

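The square side angles are about 26.6, 47.9 and 83.4 degrees, and the three centres fit the 80 mm spacing with yaw 0.193. I'll start with the socket nearest the nut, so I'm hovering over it to refine its position.

```bash
cat >> meas.py <<'E'
def top_fit(d,guess,z,name=None,dark=75,bright=85):
    p=np.asarray(guess)[:2]
    for k in range(2):
        pats,S=sockets(d,[p],z); im=pats[0]; n=im.shape[0]
        dk=(im.max(2)<dark).astype(np.uint8)
        nl,lab,st,ce=cv2.connectedComponentsWithStats(dk)
        best=[i for i in range(1,nl) if 1200<st[i,4]<4500]
        best.sort(key=lambda i:np.hypot(*(ce[i]-n/2)))
        if not best: print("no square",st[:,4]); break
        q=(lab==best[0]).astype(np.uint8)
        cs,_=cv2.findContours(q,cv2.RETR_EXTERNAL,cv2.CHAIN_APPROX_NONE)
        rr=cv2.minAreaRect(max(cs,key=cv2.contourArea)); p=p+(np.array(rr[0])-n/2)/S
    if name: cv2.imwrite(f"pics/{name}.png",im[:,:,::-1])
    return p,rr[2],np.array(rr[1])/S
E
python3 - <<'E'
from meas import *
robot.move_pose([0.557,0.129,0.16],down(0.19)); print(robot.get_t(),np.round(robot.get_joint_positions(),3))
d=wsnap("w2"); print(top_fit(d,[.557,.129],.094,"pat2"))
E
```

```text
2.5333 [ 3.300e-02  3.530e-01  1.584e+00  1.000e-03  1.204e+00 -1.570e-01]
(array([0.55746276, 0.12916455]), 85.91438293457031, array([0.01314508, 0.01298478]))
```

View pics/w2.png

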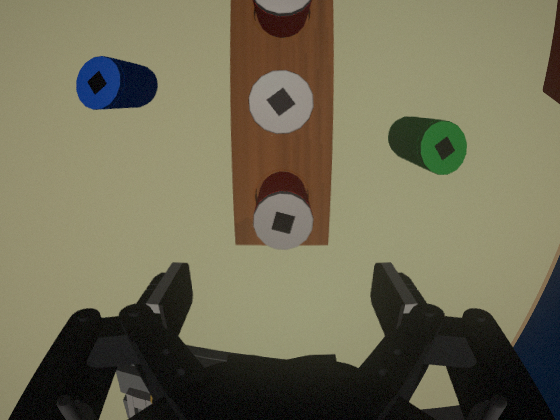

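View pics/pat2.png

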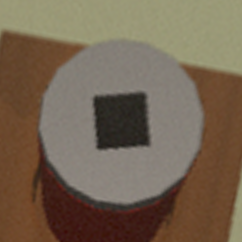

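The refined socket position is (0.5575, 0.1292), centred between the fingers at pixel (284,221). Now I'll grasp it, lift, check the hold, and look at the nut.

```bash
python3 - <<'E'
from meas import *
q=down(0.19)
robot.line_to([0.5575,0.1292,0.05],q,v=0.15)
robot.grasp(90); w=robot.get_gripper_width(); print("w",w,robot.get_t())
robot.line_to([0.5575,0.1292,0.10],v=0.15)
f=robot.get_force()
robot.line_to([0.5575,0.1292,0.20],v=0.25)
d=wsnap("w3"); 
print("force",f,robot.get_force(),robot.get_position(),robot.get_gripper_width())
robot.move_pose([0.5386+.017,-.1886-.088,0.20],q); print(robot.get_t(),np.round(robot.get_joint_positions(),3))
wsnap("w4")
E
```

```text
w 0.040164394163932624 3.95
force [ 0.30934355 -0.42068622 -4.12000501] [-0.37901803 -0.0047586  -3.83418526] [0.55579013 0.1290883  0.19714153] 0.040390142393840124
6.5333 [-6.400e-01  4.050e-01  1.403e+00  1.000e-03  1.334e+00 -8.310e-01]
```

View pics/w4.png

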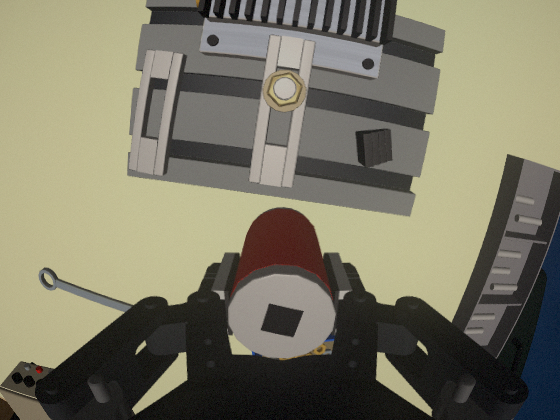

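The socket is held (4.1 N of weight), and the nut is clearly visible at (285,89). Next I'll rectify around the nut and measure the held socket.

```bash
python3 - <<'E'
from meas import *
d=dict(np.load("w4.npz")); print(d["p"], np.round(d["Rw"],3).tolist(), robot.get_position())
n0=w_ray(d,284.5,88.5,.111); print("stud top",n0)
pats=[]
for z in (.111,.0985,.079):
    pp,S=sockets(d,[n0[:2]],z); pats.append(cv2.resize(pp[0],None,fx=1.1,fy=1.1))
cv2.imwrite("pics/nut4.png",np.hstack(pats)[:,:,::-1])
def tool(X): return d["Rw"].T@(np.asarray(X)-d["p"])
# socket top in tool frame, plane at tcp z+.044
zt=d["p"][2]+.044
g=w_ray(d,281.5,319,zt); pf=top_fit(d,g,zt,"pat4"); print("socket top",pf,"tool",tool([*pf[0],zt]))
d3=dict(np.load("w3.npz")); 
E
```

```text
[ 0.55596118 -0.27516782  0.19987088] [[-0.0, 0.982, 0.19], [0.001, 0.19, -0.982], [-1.0, 0.0, -0.001]] [ 0.55607199 -0.27501938  0.19999431]
stud top [ 0.5404623  -0.18610463  0.111     ]
socket top (array([ 0.5552592 , -0.27463938]), 85.13549041748047, array([0.01315457, 0.01309627])) tool [-0.04399948 -0.00058361 -0.00069078]
```

View pics/nut4.png

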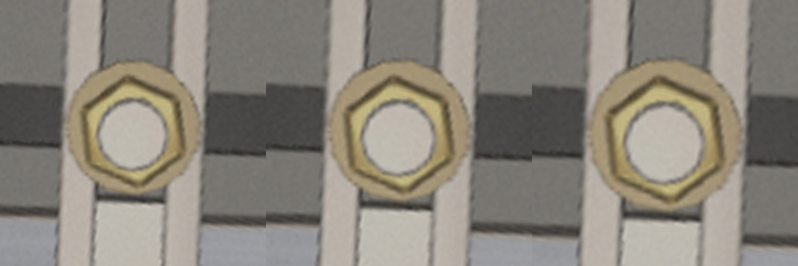

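View pics/pat4.png

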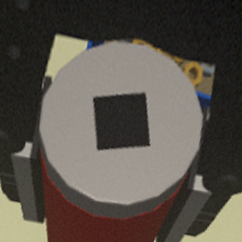

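```bash
python3 - <<'E'
from meas import *
d=dict(np.load("w4.npz")); c=np.array([.5405,-.1861])
ims=[]
for z,r in((.111,.016),(.0965,.02)):
    n=400;S=n/(2*r);g=(np.arange(n)-n/2)/S
    mp=np.array([[w_proj(d,[c[0]+x,c[1]+y,z]) for x in g] for y in g]).astype(np.float32)
    ims.append(cv2.remap(d["image"],mp[...,0],mp[...,1],cv2.INTER_CUBIC))
    np.save(f"nutp{len(ims)}.npy",ims[-1])
# stud: grey low saturation in patch 1
im=ims[0];hsv=cv2.cvtColor(im,cv2.COLOR_RGB2HSV);m=((hsv[...,1]<50)&(hsv[...,2]>110)).astype(np.uint8)
nl,lab,st,ce=cv2.connectedComponentsWithStats(m);i=lab[200,200];print(st[i],ce[i])
cs,_=cv2.findContours((lab==i).astype(np.uint8),cv2.RETR_EXTERNAL,cv2.CHAIN_APPROX_NONE);el=cv2.fitEllipse(max(cs,key=cv2.contourArea));S=400/.032
print("stud",c+(np.array(el[0])-200)/S,np.array(el[1])/S)
cv2.imwrite("pics/nutp.png",np.hstack(ims)[:,:,::-1])
E
```

```text
[   95   100   204   206 31850] [197.06590267 203.81582418]
stud [ 0.54025638 -0.18587832] [0.01598104 0.01628567]
```

View pics/nutp.png

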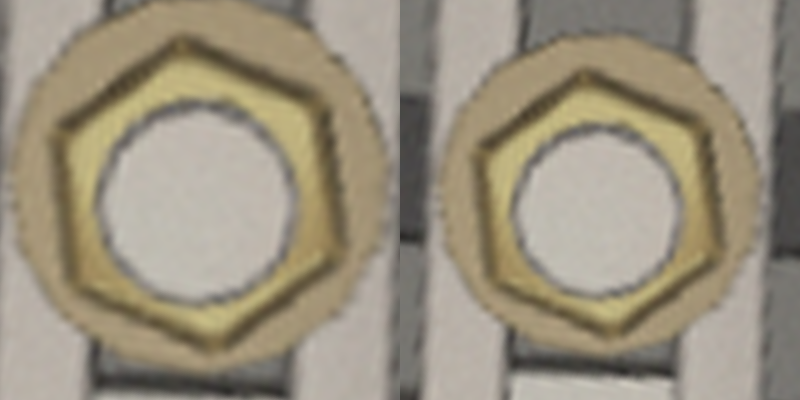

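The nut axis is at about (0.5403, -0.1859), with hex flats at about -6.1 degrees (mod 60). The held socket's square is at -4.9 degrees, so if the hex follows the square they are already aligned. I'll try it now.

```bash
cat >> meas.py <<'E'
def settle(t=0.3):
    robot.wait(t); return np.array(robot.get_position())
def go_exact(target,q,tol=.0004,n=3):
    cmd=np.array(target,float)
    for k in range(n):
        robot.line_to(cmd,q,v=.15); p=settle(.25); e=np.array(target)-p
        if np.hypot(e[0],e[1])<tol: break
        cmd=cmd+e
    print("at",p.round(4),"err",e.round(4),"t",round(robot.get_t(),2)); return cmd
E
python3 - <<'E'
from meas import *
q=down(0.19-.02)
robot.move_pose([.541,-.1865,.165],q)
cmd=go_exact([.541,-.1865,.16],q)
f0=np.array(robot.get_force())
print(f0)
g=robot.line_to([cmd[0],cmd[1],.113],q,v=.04,guard=8)
print(g,robot.get_position(),np.array(robot.get_force())-f0,robot.get_torque(),robot.get_t())
E
```

```text
at [ 0.541  -0.1865  0.16  ] err [ 0.  0. -0.] t 8.56
[ 0.10506496 -0.02214511 -2.21284826]
True [ 0.54075793 -0.18642481  0.11583463] [-0.54714797  0.39257678  7.44275882] [0.03340851 0.15739712 0.02806281] 9.575
```

It went straight home: TCP z is 0.1158, the predicted home height, with 7 N on the collar. That rules out the too-small socket. Next I'll turn it a little clockwise and watch the torque to tell fitting from too big.

```bash
python3 - <<'E'
from meas import *
robot.wait(.3); print(robot.get_position(),robot.get_force(),robot.get_torque()[2])
p=[.541,-.1865,.1153]
for k in range(1,6):
    robot.move_pose(p,down(0.17-.06*k)); 
    print(k,np.round(robot.get_torque(),3),np.round(robot.get_force(),2),np.round(robot.get_position(),4),robot.get_joint_positions()[5].round(3),round(robot.get_joint_efforts()[5],3),round(robot.get_t(),2))
wsnap("w5")
E
```

```text
[ 0.54074737 -0.18643099  0.11584672] [-0.96027886 -0.17760473  5.7660056 ] 0.003652059703959313
1 [ 0.046 -0.061 -0.04 ] [ 0.72 -0.06  2.84] [ 0.5417 -0.1868  0.116 ] -0.638 0.181 10.12
2 [-0.167  0.075 -0.053] [-0.57 -2.05  3.3 ] [ 0.5415 -0.187   0.1159] -0.579 0.16 10.38
3 [-0.264  0.214  0.001] [ 0.23 -1.68  5.97] [ 0.5413 -0.187   0.1159] -0.52 0.129 10.62
4 [-0.236  0.327  0.01 ] [-1.27 -1.1   6.09] [ 0.5411 -0.1869  0.1159] -0.46 0.121 10.88
5 [-0.16   0.351 -0.02 ] [-1.86 -2.22  5.65] [ 0.541  -0.1869  0.1158] -0.4 0.118 11.12
```

View pics/w5.png

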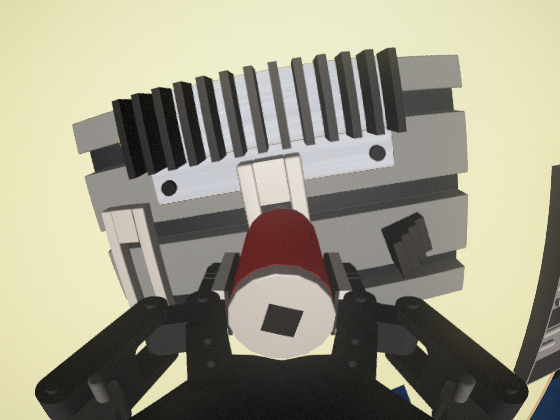

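After 0.30 rad of turn the torque about z stayed around 0, where the fitting socket would show about 0.35 N m after at most 0.1 rad. The picture shows the socket turning with the fingers (square still at (282,320)), so it turned round a still nut and is the too-big one. I'll put it back in its bore.

```bash
python3 - <<'E'
from meas import *
q=down(0.19)
robot.line_to([.541,-.1865,.17],v=.2)
robot.move_pose([.5582,.1286,.13],q)
cmd=go_exact([.5582,.1286,.10],q)
f0=np.array(robot.get_force())
g=robot.line_to([cmd[0],cmd[1],.047],q,v=.07,guard=6)
print(g,robot.get_position(),np.array(robot.get_force())-f0,robot.get_t())
E
```

```text
at [0.5582 0.1285 0.1   ] err [0.     0.0001 0.    ] t 14.41
True [0.55722958 0.12848359 0.05104823] [-0.33514925 -0.84712436  9.49414106] 15.075
```

It stopped on the bore floor at TCP z 0.051. Now I'll release it, rise and hover by the middle socket for a check.

```bash
python3 - <<'E'
from meas import *
q=down(0.19)
robot.open_gripper(); 
p=robot.get_position(); robot.line_to([p[0],p[1],.15],q,v=.2)
robot.move_pose([.5412,.2085,.16],q); robot.wait(.2)
print(robot.get_t(),robot.get_position(),robot.get_force())
d=wsnap("w6"); print("B",top_fit(d,[.541,.2085],.094,"pat6"),"C",top_fit(d,[.5575,.1292],.094,"pat6c"))
E
```

```text
16.8667 [0.54101269 0.20748937 0.15901236] [ 0.65596103  0.80046595 -0.03746357]
B (array([0.54082932, 0.20842567]), 48.36646270751953, array([0.0129551 , 0.01310043])) C (array([0.55666012, 0.1283431 ]), 85.03025817871094, array([0.01321101, 0.01323267]))
```

View pics/w6.png

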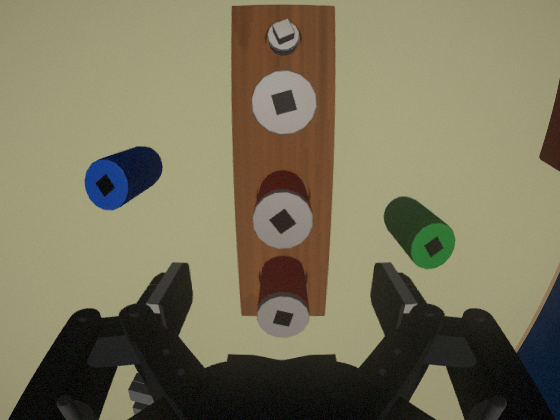

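The first socket stands upright again at (0.5567, 0.1283), and the middle one is at (0.5408, 0.2084) with its square at 48.4 degrees. I'll try the middle one.

```bash
cat >> meas.py <<'E'
def pick(x,y,yaw=.19):
    q=down(yaw); cmd=go_exact([x,y,.13],q,tol=.0007,n=2)
    robot.line_to([cmd[0],cmd[1],.05],q,v=.15); robot.grasp(90); print("w",robot.get_gripper_width())
    robot.line_to([x,y,.10],v=.2); robot.line_to([x,y,.19],v=.3)
NUT=np.array([.5403,-.1859])
def hand(name):
    d=wsnap(name); zt=d["p"][2]+.044
    pf=top_fit(d,d["p"][:2],zt); o=d["Rw"].T@(np.array([*pf[0],zt])-d["p"]); print("hand tool",o.round(4),"ang",pf[1],pf[2]); return o,pf[1]
def tcp_for(o,yaw):
    Y=np.array([np.cos(yaw),np.sin(yaw)]);Z=np.array([np.sin(yaw),-np.cos(yaw)])
    return NUT-Y*o[1]-Z*o[2]
def attempt(o,yaw,zs=.16,v=.05):
    q=down(yaw);t=tcp_for(o,yaw); robot.move_pose([*t,zs],q); cmd=go_exact([*t,zs],q)
    f0=np.array(robot.get_force()); g=robot.line_to([cmd[0],cmd[1],.113],q,v=v,guard=8)
    print(g,np.round(robot.get_position(),4),(np.array(robot.get_force())-f0).round(2),np.round(robot.get_torque(),3),round(robot.get_t(),2)); return cmd
E
python3 - <<'E'
from meas import *
pick(.5408,.2084)
o,a=hand("w7"); print(robot.get_force(),robot.get_t())
dth=((-6.1-a+30)%60)-30; d2=((-6.1-a)%60)-30
print(dth,d2)
if abs(a-48.4)<8:
    np.save("o.npy",o); attempt(o,.19+np.radians(dth))
E
```

```text
at [0.5415 0.2084 0.131 ] err [-0.0007 -0.     -0.001 ] t 17.52
w 0.04040755555680418
hand tool [-0.044  -0.0006 -0.0007] ang 48.179832458496094 [0.01310056 0.01319862]
[-0.36883181 -0.79459581 -5.18541501] 19.5833
5.720167541503905 -24.279832458496095
at [ 0.5412 -0.1862  0.1601] err [-0.0001 -0.0002 -0.0001] t 21.55
True [ 0.5406 -0.1861  0.1161] [-0.03  0.32 10.43] [0.019 0.177 0.002] 22.37
```

It went home on the first alignment (TCP z 0.1161, 10 N on the collar). Holding 0.3 s for the loose-nut check, then turning clockwise in steps and watching the torque.

```bash
python3 - <<'E'
from meas import *
o=np.load("o.npy"); y0=.19+np.radians(5.72)
robot.wait(.3); print(robot.get_position(),robot.get_torque()[2])
for k in range(1,6):
    y=y0-.06*k; t=tcp_for(o,y)
    robot.move_pose([*t,.1155],down(y)); robot.wait(.1)
    print(k,np.round(robot.get_torque(),3),np.round(robot.get_force(),2),np.round(robot.get_position(),4),robot.get_joint_positions()[5].round(3),round(robot.get_t(),2))
E
```

```text
[ 0.54063348 -0.18614099  0.11614702] 0.030088479886883006
1 [ 0.502  0.633 -0.097] [-2.85  1.77  5.61] [ 0.5412 -0.1863  0.1161] -0.758 23.02
2 [ 0.613  0.615 -0.125] [-2.99  2.72  6.56] [ 0.541  -0.1861  0.1161] -0.698 23.37
3 [ 0.693  0.628 -0.032] [-3.34  4.36  6.89] [ 0.541  -0.186   0.1161] -0.638 23.72
4 [ 0.663  0.572 -0.051] [-2.65  2.61  7.36] [ 0.541  -0.186   0.1161] -0.578 24.07
5 [ 0.716  0.524 -0.057] [-2.96  3.62  6.13] [ 0.5409 -0.186   0.1161] -0.518 24.42
```

The torque stays at about -0.1 to -0.03 again, which could mean slip or free turning. I'll check the socket angle in the hand, then turn on to see whether it comes up tight.

```bash
python3 - <<'E'
from meas import *
o=np.load("o.npy"); y0=.19+np.radians(5.72)
def rel(y,n):
    oo,a=hand(n); print("rel",(a-np.degrees(y))%90)
y=y0-.3; print("expected rel",(48.18-np.degrees(.19))%90); rel(y,"w8")
k=5
while k<19:
    k+=1; y=y0-.06*k; t=tcp_for(o,y)
    robot.move_pose([*t,.1155],down(y)); robot.wait(.05)
    tq=robot.get_torque()
    print(k,np.round(tq,3),np.round(robot.get_force(),2),np.round(robot.get_position(),4),robot.get_joint_positions()[5].round(3),robot.get_joint_efforts()[5].round(3),round(robot.get_t(),2))
    if abs(tq[2])>.6: break
rel(y,"w9")
E
```

```text
expected rel 37.29380189251436
hand tool [-0.044  -0.0007 -0.0006] ang 36.38435363769531 [0.01280674 0.01285971]
rel 36.96688938413437
6 [ 0.763  0.548 -0.05 ] [-2.13  3.36  6.01] [ 0.5409 -0.186   0.1162] -0.459 -0.034 24.77
7 [ 0.767  0.466 -0.043] [-2.49  4.06  6.95] [ 0.5409 -0.186   0.1161] -0.399 -0.028 25.07
8 [ 0.802  0.506 -0.024] [-1.46  3.72  6.28] [ 0.5409 -0.186   0.1161] -0.339 -0.03 25.37
9 [ 0.859  0.489 -0.064] [-2.35  4.21  7.16] [ 0.5409 -0.186   0.1161] -0.279 -0.025 25.67
10 [ 0.81   0.479 -0.031] [-2.48  5.04  6.02] [ 0.5409 -0.186   0.1161] -0.219 -0.027 25.97
11 [ 0.822  0.416 -0.049] [-2.08  3.93  5.75] [ 0.5408 -0.1861  0.1161] -0.159 -0.027 26.27
12 [0.917 0.386 0.003] [-0.87  4.33  5.74] [ 0.5409 -0.186   0.1161] -0.099 -0.027 26.57
13 [ 0.783  0.407 -0.026] [-1.26  5.31  5.45] [ 0.5408 -0.186   0.1161] -0.039 -0.026 26.87
14 [0.914 0.351 0.041] [-2.25  4.18  5.15] [ 0.5408 -0.186   0.1161] 0.021 0.059 27.17
15 [0.907 0.311 0.5  ] [-0.66  4.28  6.41] [ 0.5408 -0.186   0.1161] 0.08 0.51 27.47
16 [0.832 0.311 1.092] [-1.44  4.34  5.03] [ 0.5408 -0.186   0.1161] 0.139 1.091 27.77
hand tool [-0.044  -0.0005 -0.0001] ang 88.80650329589844 [0.01289303 0.01275244]
rel 37.20425352097183
```

View pics/w9.png

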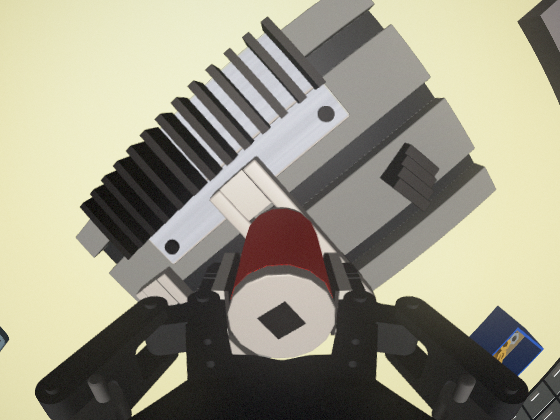

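The nut came up tight: torque rose 0.04 → 0.50 → 1.09 N m after about 0.84 rad of turn. The socket did not slip in the hand (relative angle 37.2 against 37.3 degrees at the start) and is still at home height. Last check of the rack with the fixed cameras.

```bash
python3 - <<'E'
from meas import *
robot.wait(.3)
print(robot.get_position(),robot.get_torque(),robot.get_force(),robot.get_gripper_width(),robot.get_t())
d=imaging.get_image("top");s=imaging.get_image("scene")
a=cv2.resize(d["image"][150:280,140:390],(600,312),interpolation=cv2.INTER_CUBIC);b=cv2.resize(s["image"][170:300,150:430],(600,279),interpolation=cv2.INTER_CUBIC)
cv2.imwrite("pics/fin.png",np.vstack([a,b])[:,:,::-1])
E
```

```text
[ 0.54078368 -0.18604231  0.11611928] [0.84935928 0.24660223 1.09605261] [-0.35843752  5.5533312   5.85792565] 0.04014565510548205 28.1167
```

View pics/fin.png

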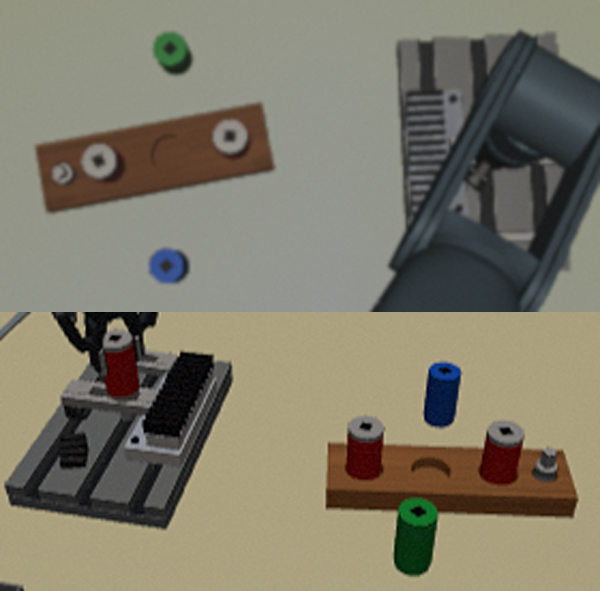

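The picture shows both other sockets upright in the outer bores, the middle bore empty, and the fitting socket upright on the nut. The torque is holding at 1.1 N m, so I'm handing in.

```bash
python3 -c "
from bench import robot
robot.job_done(); print(robot.get_t())"
```

```text
the job is handed in; nothing more can be done
the job is handed in; nothing more can be done
```

The nut is tight, and I handed the job in at about 28 s with the middle socket still gripped upright and fully home on it.

- **Rejected socket:** The socket nearest the nut went home but turned 0.30 rad with no resistance, so I took it as too big. I stood it back in its own bore, where it touched the floor at the expected height and looked upright. I never moved the third socket.
- **Fitting socket:** The middle socket went home on the first aligned try. It turned about 0.84 rad clockwise, then the torque rose from 0.04 to 1.1 N m and held there. It did not slip in the fingers, and its height stayed at the home level.
- **Final pictures:** Both other sockets stand upright in the outer bores. I saw nothing else moved in the pictures I took.
- **Check that disagreed:** The torque reading showed almost nothing while the middle socket turned the nut, not the stated 0.35 N m. So the low torque on the first socket did not prove it was too big. The evidence for the middle socket is the firm stop at about the stated angle of 0.85 rad.

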